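# Fit the vent filter to the table cask and open its cock

### The arm

A 6-joint arm with a two-finger parallel gripper is mounted at the origin on the work surface; the furniture and walls round the work are solid. World frame = base frame: x ahead of the robot, y to its left, z up, the work surface at z = 0. Lengths are in m, angles in rad, forces in N, time in s.
With the tool pointing down it reaches from about 0.35 to 0.975 m from the base axis. Payload 4.9 kg.
Tool frame: the origin (TCP) lies at the very end of the fingers, on their centre line; the grasp point (between the pads) lies 19 mm behind it (ctrl.pinch_z is the distance from the TCP to the grasp point, in m); z points along the fingers, y is the line along which they close (so a half turn about z gives the same grasp; the last joint's range is limited). The gripper opens to 85 mm and grips with 20 to 120 N. Pads are 22 mm wide; open, the fingers measure 114 mm over their backs; the gripper's body (76 mm by 85 mm) begins 54 mm behind the grasp point. The pads swing forward as they close: fully open they stand 13 mm farther back than shut.
Start: joints at [-1.228, 0.053, 1.613, -0, 1.476, -0.119], TCP at [0.278, -0.56, 0.231] pointing down, gripper open.
Joint ranges: [-3.01, 3.01], [-1.01, 2.22], [0.06, 2.58], [-1.02, 4.17], [0.09, 2.62], [-3.14, 3.14]. Speed limits (rad/s): [2.57, 2.57, 3.14, 3.14, 3.14, 3.14].

### API

Orientations are given as a rotation vector (axis times angle).
In Python, from station import ctrl, optics gives the robot as it stands. The module is installed in compiled form; this text tells all that it offers.
- The arm moves only by the shell command python3 -m handwheel 'ROWS' [OPENING] [FORCE]. ROWS is JSON, one flat list of numbers, 6 for each row, row after row: the shift along the tool's x, y, z in m, then the turn, a rotation vector about the tool's x, y, z in degrees. A call has 1 to 20 rows; each row shifts and turns the commanded pose from where the row before left it, along the tool's axes as they then stand; what a row does not reach is not made up. A row lasts 1/10 s, in which the tool goes at most 50 mm and 8.59 degrees, less where a joint would pass 70% of its speed; a pose out of reach is approached as far as the arm can. A call is refused whole if a number of a shift passes 0.05 or a number of a turn 8.59, either way. A call with a gripper value outside its range is refused whole. OPENING is the closure, from 0 (fully open) to 1 (shut), set as the call begins (- or left out, the last holds). The fingers move at their own pace and stop on an object; FORCE is the grip in N (left out, the last holds). Time passes only in rows, so rows that do not move let the fingers close. It gives the time, the measured TCP pose, the force and the opening at its end, in the units of the state.
- ctrl.get_obs(): the state, without advancing time (a new reading comes with each control period).
- optics.get_image(name): name is "scene" or "top" or "wrist"; returns (picture, depth): 384x512x3 uint8, red, green, blue; 384x512 float32, m along the optical axis (not along the pixel's ray), 0 where there is no reading.
- optics.get_calibration(name): a dict with "fovy" (degrees; the focal length in pixels is half the picture's height over the tangent of half this angle, whatever the lens; pixels are square), "cx", "cy" (the principal point, pixels), "rvec" (rotation vector, rad) and "tvec" (3), from world to camera coordinates, as OpenCV has them; the wrist camera has in their place "mount" (4x4, takes a point from camera to tool coordinates, whose origin is the TCP and whose axes are the flange's). Camera axes: x right, y down, z forward; pixel columns grow to the right and rows downward; lengths in m; the calibration is good to about 2 mm. A picture is of the moment at which its call begins: read the wrist's pose just before it. get_calibration takes no time and is no camera call.
- ctrl.finish_job(): hands the job in, once; it reports no verdict.
The state is a dict: "t": time; "q": joint angles; "dq": joint speeds; "effort": joint torques, N m; "tool_pos": TCP position; "tool_rot": TCP orientation; "contact_force": force on the tool from outside, world axes, zero at the start; "wrist_torque": the same for the moment, N m; "opening": finger opening in m.
Only numpy, scipy, OpenCV 4.12 (cv2) and the standard library are available. Lean on these libraries where they do the work, as an engineer would, in place of code of your own. Each camera call takes 0.05 s, during which the arm holds its last target. There are 200 camera calls.

### The job

The little cask needs to breathe again. While the cock on its vent line is still shut, so that no unfiltered cellar air gets in, take the vent filter (the long ribbed tube with the flat black cap, not the ball-headed blanking plug) out of the drying stand and push it into the leaning push-fit collet on top of the cask, past the seal until it bottoms. Then swing the cock lever fully round in line with the pipe to open it, let go, and leave the plug, the glass and the mallet where they are.

Things in the scene. Friction and masses are not known exactly. Their poses are not given: they have to be found in the camera images.
- filter_tube: Loose vent filter, 132 mm long, about 0.12 kg. Origin: centre of its lower end; z up its axis. From there: nose tapering from 15 to 22 mm diameter over 10 mm, smooth spigot 22 mm diameter to 58 mm (black depth mark at 41 to 43 mm), steel body 28 mm diameter to 120 mm, flat black cap to 132 mm. Stands upright, nose down, in either hole of the stand. Home: origin and axis coincide with collet's.
- filter_grip (a point): On the filter's axis in its 28 mm body, 98 mm above its lower end: a good place to grip, the tool in line with the tube (34 mm of the tube stand above it).
- collet: Steel push-fit socket on the cask's vent pipe, fixed, 42 mm outside diameter, black ring at the mouth; leans 35 degrees from vertical to the cask's -x (robot side). Origin: centre of the bore's flat floor; z out along the bore; y along the cask. Bore 24 mm diameter, 40 mm deep from mouth to floor.
- collet_seal (a point): On the bore's axis at the seal, 20 mm inside the mouth: four sprung rubber segments stand in to 18 mm diameter. The nose must spread them, with about 10 to 18 N along the axis, most at 24 to 30 mm depth; then the tube slides on to the floor with less. The seal's friction holds it there.
- collet_mouth (a point): Centre of the collet's mouth, on the bore's axis, 40 mm from its floor.
- cask: Small oak cask 130 mm diameter, 240 mm long, lying along its own y on cradle boards, fixed; origin on the table under its centre; its top is 143 mm up. A steel pipe (16 mm diameter, axis 166 mm up) runs along the top above the cask's axis; on it the collet (at y = -78 mm) and the cock (pivot at y = +35 mm); a wooden tap in the +y end.
- cock (a joint): Quarter-turn cock lever on the vent pipe, rad. 0 = shut, lever across the pipe, pointing to the cask's -x (to the robot). 1.571 = fully open, lever along the pipe, pointing to the cask's +y, away from the collet; it turns clockwise seen from above, against a stop at each end. Stays where it is left; takes about 1 N at its tip.
- cock_tip (a point): Free end of the cock lever, at the middle of its thickness; the lever is 85 mm long from its pivot to here, horizontal, its outer 62 mm a black sleeve 17 mm wide and 13 mm thick (185 to 198 mm above the table).
- cock_pivot (a point): On the vertical pivot axis of the cock lever, 191.5 mm above the table.
- stand: Wooden drying stand, 56 mm (x) by 144 mm (y), 52 mm high, fixed; origin at the centre of its underside. Two upright holes 24.5 mm diameter, 42 mm deep (floor 10 mm above the table), at y = +37.5 and -37.5 mm; one holds the filter, the other the blanking plug.
- blanking_plug: Loose steel blanking plug with a wooden ball head of 30 mm diameter, 101 mm long in all, the same 22 mm spigot as the filter; origin at its lower end, z up. Stands in the other hole of the stand and stays there.
- glass: Stemless tasting glass, 67 mm diameter, 91 mm high; origin at the centre of its underside. Bystander.
- mallet: Small wooden bung mallet lying on the table, 222 mm long, 50 mm high. Bystander.
Mind the look-alikes: they are no part of the job. Leave any green or turquoise look-alike of the filter_tube alone.

How it is judged:
On the way, in this order (a step that is already met when the one before it is completed fails the run):
1. the vent filter is bottomed in the collet while the cock is still shut (z of filter_tube in the frame of collet between -0.004 and 0.003 m and x of filter_tube in the frame of collet between -0.003 and 0.003 m and y of filter_tube in the frame of collet between -0.003 and 0.003 m and angle between the z axis of filter_tube and the z axis of collet, either way round below 0.09 rad and value of joint cock below 0.35 rad), for 0.2 s.
2. the cock is swung fully open with the filter home (z of filter_tube in the frame of collet between -0.004 and 0.003 m and x of filter_tube in the frame of collet between -0.003 and 0.003 m and y of filter_tube in the frame of collet between -0.003 and 0.003 m and angle between the z axis of filter_tube and the z axis of collet, either way round below 0.09 rad and value of joint cock above 1.42 rad), for 0.2 s.
At the end, for the whole second after the job is handed in: The vent filter rests home in the collet: its lower end within 3 mm of the bore's floor and axis, its axis within 5 degrees of the bore's; the cock lever is within 8 degrees of fully open (all of step 2 and linear speed of filter_tube below 0.02 m/s); the robot touches nothing.
It fails at once if the cock is opened (more than about 30 degrees) while the filter is not home (value of joint cock above 0.55 rad and z of filter_tube in the frame of collet above 0.008 m).
It fails at once if the blanking plug is moved (over 20 mm) (distance of blanking_plug from where it was at the start of the episode above 0.02 m).
It fails at once if the glass is shifted over 30 mm or tipped (distance of glass from where it was at the start of the episode above 0.03 m or angle between glass's own z axis and vertical above 0.5 rad).
It fails at once if the mallet is shifted over 40 mm (distance of mallet from where it was at the start of the episode above 0.04 m).
It also fails if it takes over 51 s, if anything falls off the work surface, if the arm or the gripper's body presses on something with over 40 N, if the wrist force passes 120 N, or if a joint passes its speed limit or range.

## Working session

There is one attempt and no reset: what is moved stays moved. The work goes in short steps, Python scripts to look and compute and a shell command to move; the robot and the scene stay as the last step left them, time stands still between calls to the robot, and variables do not carry over. Pictures are saved under pics/ and viewed, on a budget of 10 in all, crops included, one or two more only if the job needs it, and the job is handed in when it is done.

```bash
mkdir -p pics
python3 - <<'E'
from station import ctrl, optics
import cv2, numpy as np
print(ctrl.get_obs(), ctrl.pinch_z)
for n in ("scene","top"):
    p,d=optics.get_image(n); np.savez(f"pics/{n}.npz",p=p,d=d)
    cv2.imwrite(f"pics/{n}.png",cv2.resize(p[...,::-1],(800,600),interpolation=cv2.INTER_CUBIC))
    print(n,optics.get_calibration(n))
print(optics.get_calibration("wrist"))
E
```

```text
{'t': 0.0, 'q': array([-1.22800199e+00,  5.33734014e-02,  1.61430476e+00, -8.92217738e-06,
        1.47598768e+00, -1.18991253e-01]), 'dq': array([-1.52632440e-06,  2.91885217e-05,  1.16769052e-04, -4.50638582e-04,
       -1.58807997e-04,  2.20582741e-04]), 'effort': array([-7.22226059e-05, -3.93687522e+01, -3.70173812e+01, -1.15594535e-04,
        7.03882019e-03,  2.14540108e-05]), 'tool_pos': array([ 0.27825868, -0.55894243,  0.23004633]), 'tool_rot': array([-3.05621763e+00, -7.18473220e-01,  3.77269768e-04]), 'contact_force': array([-0.12403976,  0.30966676,  0.52121139]), 'wrist_torque': array([-0.04642608,  0.04713187, -0.02200008]), 'opening': 0.08522961206861747} 0.0187
scene {'fovy': 50.82747959218845, 'cx': 251.528551491372, 'cy': 190.78159993404904, 'rvec': array([ 1.7725432 , -1.09962921,  0.72911905]), 'tvec': array([-0.21556145,  0.28441917,  0.68111309])}
top {'fovy': 44.64932260955206, 'cx': 257.1113640561046, 'cy': 189.74599724168962, 'rvec': array([ 2.13131964, -2.14867829,  0.1770087 ]), 'tvec': array([-0.00364219,  0.48217242,  1.38190883])}
{'fovy': 66.68928917072004, 'cx': 253.1738253753656, 'cy': 194.02968080200023, 'mount': array([[-3.38886630e-04, -9.47611235e-01, -3.19425786e-01,
         8.22298632e-02],
       [ 9.99999942e-01, -3.11990926e-04, -1.35369486e-04,
         8.24584447e-04],
       [ 2.86196988e-05, -3.19425813e-01,  9.47611286e-01,
        -1.42594655e-01],
       [ 0.00000000e+00,  0.00000000e+00,  0.00000000e+00,
         1.00000000e+00]])}
```

View pics/scene.png

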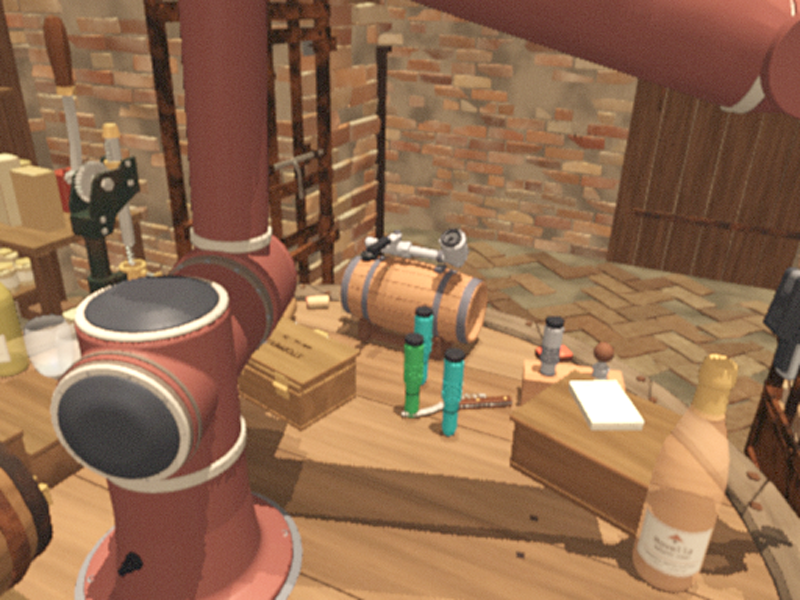

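View pics/top.png

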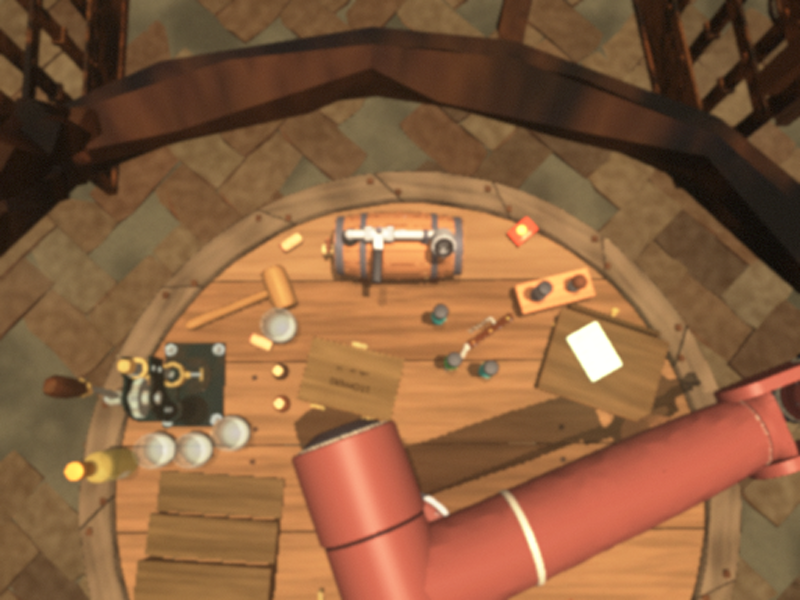

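The scene view shows the candidates (800x600 pixels):
- Grey ribbed tube with a black cap in the stand: (552,345), top view (540,291).
- Ball-headed plug: (603,360), top view (577,282).
- Green tube at (413,375) and turquoise tubes at (425,345) and (453,390), all free-standing.

I choose the grey tube in the stand. The cask is at top (400,247), with the collet at (443,245) and the cock lever at (377,262) pointing towards the robot.

```bash
cat > h.py <<'E'
from station import ctrl, optics
import cv2, numpy as np
from scipy.spatial.transform import Rotation as R
def cam(n,obs=None):
    c=optics.get_calibration(n); f=192/np.tan(np.radians(c["fovy"]/2))
    if n=="wrist":
        T=np.eye(4);T[:3,:3]=R.from_rotvec(obs["tool_rot"]).as_matrix();T[:3,3]=obs["tool_pos"]; M=T@c["mount"]
    else:
        W=np.eye(4);W[:3,:3]=cv2.Rodrigues(c["rvec"])[0];W[:3,3]=c["tvec"]; M=np.linalg.inv(W)
    return f,c["cx"],c["cy"],M
def cloud(n,d,obs=None):
    f,cx,cy,M=cam(n,obs); v,u=np.mgrid[:384,:512]
    P=np.stack([(u-cx)/f*d,(v-cy)/f*d,d],-1)
    W=P@M[:3,:3].T+M[:3,3]; W[d==0]=np.nan; return W
def proj(n,X,obs=None):
    f,cx,cy,M=cam(n,obs); p=(np.atleast_2d(X)-M[:3,3])@M[:3,:3]
    return p[:,:2]/p[:,2:]*f+[cx,cy]
E
python3 - <<'E'
from h import *
for n,pts in (("top",{"filter":(540,291),"plug":(577,282),"collet":(443,245),"pivot":(377,236),"tip":(376,278),"pipeL":(350,236),"pipeR":(425,236),"standL":(518,303),"standR":(590,290),"glass":(279,326),"mallet":(278,288),"tealnear":(439,315)}),("scene",{"cap":(555,322),"body":(552,345),"ball":(603,351),"colletmouth":(453,240)})):
    z=np.load(f"pics/{n}.npz"); W=cloud(n,z["d"])
    for k,(u,v) in pts.items():
        print(n,k,W[round(v*.64),round(u*.64)].round(3))
z=np.load("pics/top.npz");W=cloud("top",z["d"])
x0,y0,w,h=195,120,200,90
# stand top surface
m=(abs(W[...,2]-.052)<.006);m[:, :320]=0;m[:165]=0;m[205:]=0;m[:,385:]=0
P=W[m][:,:2];print(len(P));print(cv2.minAreaRect(P.astype(np.float32)*1000))
for (lo,hi,a) in ((.10,.16,"filter"),):
  for (c0,c1,nm) in ((330,358,"filter"),(358,385,"plug")):
    m=(W[...,2]>.075);m[:,:c0]=0;m[:,c1:]=0;m[:168]=0;m[200:]=0
    P=W[m];print(nm,len(P),np.median(P,0).round(4),P.min(0).round(3),P.max(0).round(3))
top=z["p"][125:215,200:390]; sc=np.load("pics/scene.npz")["p"][135:275,210:410]
a=cv2.resize(top[...,::-1],(800,379),interpolation=cv2.INTER_CUBIC)
cv2.imwrite("pics/c1.png",a)
E
```

```text
top filter [ 0.474 -0.258  0.14 ]
top plug [ 0.497 -0.333  0.106]
top collet [ 0.55  -0.082  0.18 ]
top pivot [0.564 0.036 0.196]
top tip [0.489 0.037 0.199]
top pipeL [0.57  0.084 0.174]
top pipeR [ 0.569 -0.049  0.174]
top standL [ 0.468 -0.236  0.033]
top standR [ 0.489 -0.373  0.05 ]
top glass [0.429 0.234 0.005]
top mallet [0.499 0.23  0.054]
top tealnear [ 0.432 -0.074  0.13 ]
scene cap [ 0.473 -0.267  0.141]
scene body [ 0.468 -0.268  0.105]
scene ball [ 0.49  -0.338  0.102]
scene colletmouth [ 0.564 -0.073  0.202]
630
((474.7292785644531, -308.1708984375), (90.43840026855469, 145.29598999023438), 13.863630294799805)
filter 126 [ 0.478  -0.2628  0.1375] [ 0.468 -0.278  0.075] [ 0.495 -0.253  0.148]
plug 123 [ 0.4938 -0.3349  0.1028] [ 0.444 -0.373  0.075] [ 0.515 -0.304  0.115]
```

View pics/c1.png

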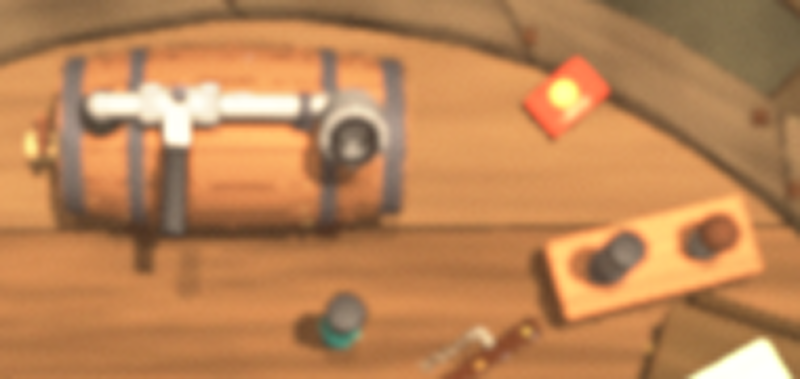

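The crop shows the grey tube with its black cap at (615,258) in the stand and the ball-headed plug at (712,235). The lever is across the pipe, so the cock is shut. Before moving I'll check the obstacles near the path.

```bash
cat >> h.py <<'E'
def to(p,Rt=None,obs=None):
    o=obs or ctrl.get_obs(); Rc=R.from_rotvec(o["tool_rot"])
    print("shift mm",(Rc.inv().apply(np.array(p)-o["tool_pos"])*1000).round(1), end=" ")
    if Rt is not None: print("turn deg",np.degrees((Rc.inv()*R.from_matrix(Rt)).as_rotvec()).round(2))
def frame(z,y):
    z=np.array(z,float);z/=np.linalg.norm(z);y=np.array(y,float);y-=z*(y@z);y/=np.linalg.norm(y)
    return np.stack([np.cross(y,z),y,z],1)
E
python3 - <<'E'
from h import *
z=np.load("pics/scene.npz");W=cloud("scene",z["d"])
for k,(u,v) in {"bottle":(690,480),"bottletop":(717,362),"box":(600,400),"chest":(320,345),"green":(413,342),"t1":(425,312),"t2":(455,355)}.items(): print(k,W[round(v*.64),round(u*.64)].round(3))
s=np.array([.97,.24,0])
to([.476,-.263,.27],frame([0,0,-1],s)); to([.476,-.263,.27],frame([0,0,-1],-s))
E
```

```text
bottle [ 0.189 -0.458  0.147]
bottletop [ 0.214 -0.456  0.263]
box [ 0.364 -0.354  0.1  ]
chest [0.343 0.048 0.084]
green [ 0.342 -0.102  0.129]
t1 [ 0.434 -0.082  0.13 ]
t2 [ 0.334 -0.167  0.131]
shift mm [ 308.9 -176.9  -39.4] turn deg [ -0.08  -0.09 -77.44]
shift mm [ 308.9 -176.9  -39.4] turn deg [-9.0000e-02  9.0000e-02  1.0256e+02]
```

```bash
python3 -m handwheel '[0,0,-0.04,0,0,0, 0,0,-0.04,0,0,0, 0,0,-0.02,0,0,0, 0.031,-0.018,0,0,0,-8, 0.031,-0.018,0,0,0,0, 0.031,-0.018,0,0,0,0, 0.031,-0.018,0,0,0,0]' 0
python3 - <<'E'
from h import *
o=ctrl.get_obs();print(o["q"].round(2))
s=np.array([.97,.24,0]); to([.476,-.263,.27],frame([0,0,-1],s))
E
```

```text
t: 0.8
tool_pos: [0.3446, -0.431, 0.3306]
tool_rot: [-3.0, -0.93, 0.0]
contact_force: [0.2, -0.6, -0.7]
opening: 0.0856
[-1.03 -0.16  1.66  0.    1.65 -0.06]
shift mm [203.4 -64.2  60.7] turn deg [-4.000e-02 -4.000e-02 -6.946e+01]
```

```bash
python3 -m handwheel '[0.034,-0.0107,0.01,0,0,0, 0.034,-0.0107,0.01,0,0,0, 0.034,-0.0107,0.01,0,0,0, 0.034,-0.0107,0.01,0,0,0, 0.034,-0.0107,0.01,0,0,0, 0.034,-0.0107,0.01,0,0,0, 0,0,0,0,0,-8.5, 0,0,0,0,0,-8.5, 0,0,0,0,0,-8.5, 0,0,0,0,0,-8.5, 0,0,0,0,0,-8.5, 0,0,0,0,0,-8.5, 0,0,0,0,0,-8.5, 0,0,0,0,0,-8.5, 0,0,0,0,0,-1.4, 0,0,0,0,0,0]'
python3 - <<'E'
from h import *
o=ctrl.get_obs();print(o["q"].round(2))
p,d=optics.get_image("wrist");np.savez("pics/w1.npz",p=p,d=d,pos=o["tool_pos"],rot=o["tool_rot"])
W=cloud("wrist",d,o)
x=p[...,::-1].copy()
cv2.imwrite("pics/w1.png",cv2.resize(x,(800,600),interpolation=cv2.INTER_CUBIC))
s=np.array([.97,.24,0]); to([.476,-.263,.27],frame([0,0,-1],s))
for lo,hi in ((.132,.155),(.08,.125),(.045,.06)):
    m=((W[...,2]>lo)&(W[...,2]<hi)&(abs(W[...,0]-.48)<.06)&(W[...,1]>-.39)&(W[...,1]<-.22)).astype(np.uint8)
    n,l,st,c=cv2.connectedComponentsWithStats(m)
    for i in range(1,n):
        if st[i,4]>150: P=W[l==i]; e,r=cv2.minEnclosingCircle(P[:,:2].astype(np.float32)); print(lo,st[i],np.median(P,0).round(4),((P.min(0)+P.max(0))/2).round(4),np.round(e,4),round(r,4))
E
```

```text
t: 2.4
tool_pos: [0.476, -0.2639, 0.2709]
tool_rot: [-1.94, -2.47, -0.0]
contact_force: [-0.9, -0.8, -0.2]
opening: 0.0856
[-0.64 -0.16  1.75  0.    1.55 -0.88]
shift mm [1.  0.2 1. ] turn deg [-0.02 -0.02 -0.17]
0.132 [246 174  28  28 609] [ 0.4827 -0.2657  0.1419] [ 0.483  -0.2666  0.1396] [ 0.4832 -0.2668] 0.0139
0.08 [246 162  26  18 234] [ 0.4791 -0.2551  0.1028] [ 0.4826 -0.2616  0.1025] [ 0.4823 -0.2648] 0.0141
0.08 [ 188  184   40   71 1338] [ 0.4314 -0.3295  0.0851] [ 0.4376 -0.3426  0.0898] [ 0.4236 -0.3425] 0.0475
0.08 [247 225  25  25 484] [ 0.5    -0.3347  0.1063] [ 0.5012 -0.3386  0.1017] [ 0.5013 -0.339 ] 0.0149
0.045 [ 236  140   45  105 3002] [ 0.4875 -0.2956  0.0521] [ 0.4921 -0.303   0.0533] [ 0.4917 -0.303 ] 0.0766
```

View pics/w1.png

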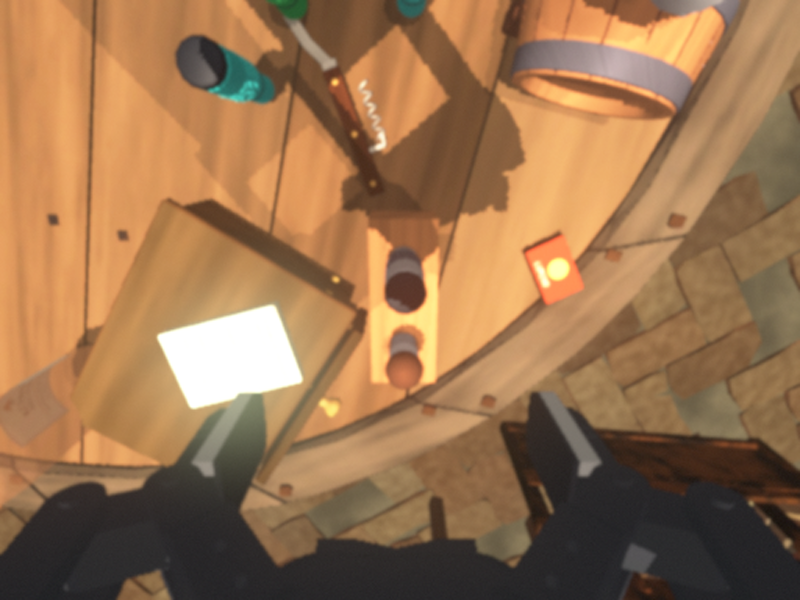

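The wrist view shows the filter cap at (405,290), the plug ball at (403,368), and a box corner near (362,315). The filter cap measures (0.483,-0.2665,0.142) with radius 14 mm, and it is 75 mm from the plug. All of that matches the description. Next: the box clearance for the left finger, and the collet and cock fit from the top cloud.

Run:
```python
from h import *
z=np.load("pics/w1.npz");o=dict(tool_pos=z["pos"],tool_rot=z["rot"]);W=cloud("wrist",z["d"],o)
c=np.array([.483,-.2665]);s=np.array([.97,.24]);s/=np.hypot(*s);t=np.array([-s[1],s[0]])
P=W.reshape(-1,3);P=P[(P[:,2]>.065)&(P[:,2]<.13)]
a=(P[:,:2]-c)@s;b=(P[:,:2]-c)@t
for lo in range(-40,45,10):
    m=(b*1000>=lo)&(b*1000<lo+10)&(a<-.02)&(a>-.12)
    print(lo,m.sum(),(a[m].max()*1000).round(1) if m.any() else None, P[m][:,2].max().round(3) if m.any() else None)
# cask pipe & collet from top cloud, corrected
z=np.load("pics/top.npz");W=cloud("top",z["d"]);P=W.reshape(-1,3)
m=(P[:,2]>.165)&(P[:,2]<.182)&(abs(P[:,0]-.569)<.02)&(P[:,1]>-.045)&(P[:,1]<.09)
print("pipe",m.sum(),np.polyfit(P[m,1],P[m,0],1),P[m,2].max())
m=(P[:,2]>.185)&(P[:,2]<.21)&(P[:,0]<.55)&(abs(P[:,1]-.036)<.03)
print("lever",np.polyfit(P[m,0],P[m,1],1),P[m].min(0),P[m].max(0),np.median(P[m],0))
print("collet proj top800",)
m=(P[:,2]>.178)&(abs(P[:,1]+.08)<.05)&(abs(P[:,0]-.56)<.06)
print(m.sum(),P[m].min(0),P[m].max(0))
```

```text
-40 578 -36.8 0.101
-30 612 -41.1 0.101
-20 428 -56.4 0.087
-10 328 -72.7 0.088
0 213 -86.1 0.087
10 109 -102.4 0.087
20 7 -117.1 0.083
30 0 None None
40 0 None None
pipe 283 [0.01007353 0.57493148] 0.18146392644503306
lever [-0.03419113  0.05309643] [0.48393821 0.02822217 0.18855543] [0.54886557 0.04499733 0.20117813] [0.5137516  0.03645532 0.19631977]
collet proj top800
279 [ 0.50464886 -0.09938272  0.17817863] [ 0.57820558 -0.03246796  1.02341919]
```

```bash
python3 -m handwheel '[-0.0042,0.0062,0.03,0,0,0, 0,0,0.03,0,0,0, 0,0,0.03,0,0,0, 0,0,0.03,0,0,0, 0,0,0.03,0,0,0, 0,0,0.016,0,0,0, 0,0,0.008,0,0,0, 0,0,0.008,0,0,0, 0,0,0,0,0,0]' 0.25
python3 -m handwheel '[0,0,0,0,0,0, 0,0,0,0,0,0, 0,0,0,0,0,0, 0,0,0,0,0,0, 0,0,0,0,0,0, 0,0,0,0,0,0]' 1 60
```

```text
t: 3.35
tool_pos: [0.4834, -0.2667, 0.0893]
tool_rot: [-1.938, -2.473, -0.0]
contact_force: [0.5, 0.4, 0.2]
opening: 0.0643
t: 3.95
tool_pos: [0.4838, -0.2673, 0.0908]
tool_rot: [1.936, 2.472, -0.001]
contact_force: [-1.0, 0.6, 4.5]
opening: 0.0269
```

```bash
python3 -m handwheel '[0,0,-0.01,0,0,0, 0,0,-0.02,0,0,0, 0,0,-0.03,0,0,0, 0,0,-0.03,0,0,0, 0,0,-0.03,0,0,0, 0,0,-0.03,0,0,0, 0,0,-0.03,0,0,0, 0.03,-0.006,-0.018,0,0,0, 0.03,-0.006,-0.018,0,0,0, 0.03,-0.006,-0.018,0,0,0, 0.03,-0.006,-0.018,0,0,0, 0.028,-0.005,-0.018,0,0,0, 0,0,0,0,0,7, 0,0,0,0,0,6.9, 0,0,0,0,0,0, 0,0,0,0,0,0]'
python3 - <<'E'
from h import *
o=ctrl.get_obs();print(o["q"].round(2),o["tool_pos"],o["contact_force"],o["opening"])
p,d=optics.get_image("wrist");np.savez("pics/w2.npz",p=p,d=d,pos=o["tool_pos"],rot=o["tool_rot"])
cv2.imwrite("pics/w2.png",cv2.resize(p[...,::-1],(800,600),interpolation=cv2.INTER_CUBIC))
E
```

```text
t: 5.55
tool_pos: [0.4194, -0.1298, 0.3589]
tool_rot: [-2.219, -2.223, 0.0]
contact_force: [-0.3, -0.6, -1.1]
opening: 0.0265
[-0.47 -0.45  1.84  0.    1.75 -0.47] [ 0.41941817 -0.12976577  0.35892444] [-0.25876562 -0.56625679 -1.07521977] 0.02650413816806918
```

View pics/w2.png

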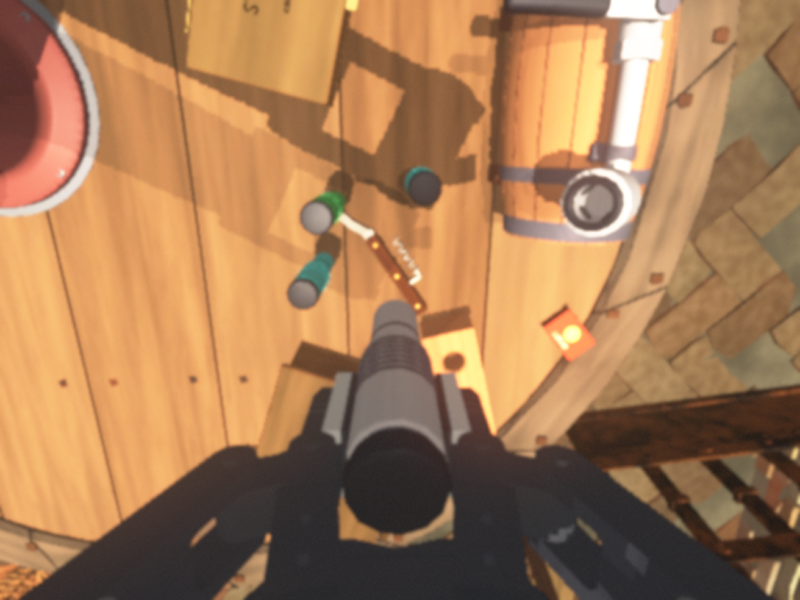

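The filter is held in line: cap at (395,480), nose at (395,315). The collet mouth is at (598,200), with the vent pipe running up the image to its left end at (640,10). Next I'll measure the mouth.

```bash
cat > fit.py <<'E'
from h import *
import sys
def fit(f):
    z=np.load(f);o=dict(tool_pos=z["pos"],tool_rot=z["rot"]);W=cloud("wrist",z["d"],o);P=W.reshape(-1,3);P=P[np.isfinite(P[:,0])]
    m=(abs(P[:,0]-.578)<.016)&(P[:,2]>.162)&(P[:,2]<.182)&(P[:,1]>-.03)&(P[:,1]<.02)
    Q=P[m];k=np.polyfit(Q[:,1],Q[:,0],1);print("pipe",m.sum(),k,"top",np.percentile(Q[:,2],95),"mid x",(Q[:,0].min()+Q[:,0].max())/2)
    psi=-np.arctan(k[0])
    Rz=R.from_euler('z',psi).as_matrix(); n=Rz@[-np.sin(np.radians(35)),0,np.cos(np.radians(35))]; y=Rz@[0,1,0]; x=np.cross(y,n)
    c=np.array([.555,-.08,.2]); m=np.linalg.norm(P-c,axis=1)<.055; Q=P[m]
    h=Q@n; hist,e=np.histogram(h,bins=np.arange(h.min(),h.max()+.001,.001)); 
    print([(round(e[i],3),int(hist[i])) for i in range(len(hist))][-25:])
    return Q,n,x,y,psi,P
if __name__=="__main__":
    Q,n,x,y,psi,P=fit(sys.argv[1]); np.set_printoptions(suppress=True); print("psi deg",np.degrees(psi),n)
    h=Q@n; hist,e=np.histogram(h,bins=np.arange(h.min(),h.max()+.001,.001)); i=np.argmax(hist*(np.arange(len(hist))>len(hist)-25)); H=e[i]+.0005
    m=abs(h-H)<.003; T=Q[m]; u=np.c_[T@x,T@y].astype(np.float32)
    H=np.median(T@n); ce,r=cv2.minEnclosingCircle(u); print("outer r",r,"n",m.sum()); print("mouth centre",ce[0]*x+ce[1]*y+H*n)
    cc=np.median(u,0);print("bbox centre",(u.min(0)+u.max(0))/2*[1,1]-ce, "ext",u.max(0)-u.min(0))
    A=np.c_[T,np.ones(len(T))]; U,S,V=np.linalg.svd(T-T.mean(0)); nn=V[2]*np.sign(V[2][2]); print("plane normal",nn,"tilt",np.degrees(np.arccos(nn[2])))
E
python3 fit.py pics/w2.npz
```

```text
pipe 1116 [-0.01320824  0.57379767] top 0.17914378708221512 mid x 0.5763264249696896
[(np.float64(-0.151), 6), (np.float64(-0.15), 16), (np.float64(-0.149), 18), (np.float64(-0.148), 28), (np.float64(-0.147), 40), (np.float64(-0.146), 27), (np.float64(-0.145), 19), (np.float64(-0.144), 11), (np.float64(-0.143), 8), (np.float64(-0.142), 11), (np.float64(-0.141), 19), (np.float64(-0.14), 16), (np.float64(-0.139), 19), (np.float64(-0.138), 49), (np.float64(-0.137), 108), (np.float64(-0.136), 196), (np.float64(-0.135), 87), (np.float64(-0.134), 32), (np.float64(-0.133), 11), (np.float64(-0.132), 34), (np.float64(-0.131), 155), (np.float64(-0.13), 240), (np.float64(-0.129), 134), (np.float64(-0.128), 27), (np.float64(-0.127), 1)]
psi deg 0.7567324231264259 [-0.57352641 -0.00757527  0.81915204]
outer r 0.017517944797873497 n 600
mouth centre [ 0.53939333 -0.07969097  0.21837961]
bbox centre [0.00003606 0.00017557] ext [0.0338462  0.03391141]
plane normal [-0.57241196  0.00698115  0.81993647] tilt 34.921565244081336
```

The fit is consistent: tilt 34.9°, and the collet axis meets the pipe axis at x=0.576, which is where I measured the pipe. Next is the tube's pose in the hand, from the same picture.

Run:
```python
from h import *
z=np.load("pics/w2.npz");o=dict(tool_pos=z["pos"],tool_rot=z["rot"]);W=cloud("wrist",z["d"],o)
T=(W-o["tool_pos"])@R.from_rotvec(o["tool_rot"]).as_matrix(); P=T.reshape(-1,3)
P=P[(abs(P[:,0])<.03)&(abs(P[:,1])<.025)&(P[:,2]>-.07)&(P[:,2]<.1)]
for lo in np.arange(-.06,.09,.01):
    Q=P[(P[:,2]>=lo)&(P[:,2]<lo+.01)]
    if len(Q)>10: print(round(lo*1000),len(Q),"xmax",np.percentile(Q[:,0],97).round(4),"ymid",((np.percentile(Q[:,1],2)+np.percentile(Q[:,1],98))/2).round(4),"yw",np.ptp(Q[:,1]).round(4))
Q=P[abs(P[:,2]+.053)<.006];print("cap top z",np.median(Q[:,2][Q[:,0]<.008]), cv2.minEnclosingCircle(Q[:,:2].astype(np.float32)))
print("nose zmax",np.percentile(P[:,2],99.8))
n=np.array([-.5736,0,.8192]);m=np.array([.5394,-.0797,.2184])
for d in (.03,.0):
    to(m+n*(d+.0+.0792-.0)*1.0 - n*0,frame(-n,[.8192,0,.5736]))   # TCP = origin + ... tube origin at z=+.0792 in tool
```

```text
-60 4005 xmax 0.0122 ymid 0.0001 yw 0.05
-50 1797 xmax 0.0143 ymid -0.0001 yw 0.0499
-40 1743 xmax 0.0144 ymid -0.0001 yw 0.0499
-30 1191 xmax 0.0144 ymid -0.0001 yw 0.0499
-20 985 xmax 0.0145 ymid 0.0001 yw 0.0498
-10 635 xmax 0.0149 ymid -0.0 yw 0.0499
0 322 xmax 0.0149 ymid 0.0005 yw 0.0278
10 268 xmax 0.0148 ymid 0.0003 yw 0.0274
20 48 xmax 0.0143 ymid -0.0012 yw 0.0239
30 170 xmax 0.0118 ymid 0.0003 yw 0.0215
40 138 xmax 0.0117 ymid 0.0003 yw 0.0211
50 130 xmax 0.0116 ymid 0.0001 yw 0.0212
60 113 xmax 0.0117 ymid -0.0001 yw 0.0213
cap top z -0.05114478121704884 ((0.010456752963364124, -4.608877134160139e-06), 0.025086283683776855)
nose zmax 0.06789884564701741
shift mm [50.1 57.4 51. ] turn deg [-35.04  -0.05   0.06]
shift mm [50.  74.6 75.6] turn deg [-35.04  -0.05   0.06]
```

```bash
python3 -m handwheel '[0,0,0,-7,0,0, 0,0,0,-7,0,0, 0,0,0,-7,0,0, 0,0,0,-7,0,0, 0,0,0,-7,0,0, 0,0,0,0,0,0, 0,0,0,0,0,0]'
python3 - <<'E'
from h import *
o=ctrl.get_obs();print(o["q"].round(2),o["contact_force"])
n=np.array([-.5736,0,.8192]);m=np.array([.5394,-.0797,.2184])
to(m+n*.111,frame(-n,[.8192,0,.5736]))
E
```

```text
t: 6.3
tool_pos: [0.4191, -0.1303, 0.359]
tool_rot: [1.875, 1.872, 0.588]
contact_force: [0.7, -0.1, -1.7]
opening: 0.027
[-0.72 -0.89  2.17  0.39  1.39 -0.7 ] [ 0.67381538 -0.09816758 -1.65076357]
shift mm [50.7 18.  73.1] turn deg [-0.11  0.07 -0.05]
```

```bash
python3 -m handwheel '[0.0167,0.006,0.012,0,0,0, 0.0167,0.006,0.012,0,0,0, 0.0167,0.006,0.012,0,0,0, 0,0,0.012,0,0,0, 0,0,0.012,0,0,0, 0,0,0.013,0,0,0, 0,0,0,0,0,0, 0,0,0,0,0,0]'
python3 - <<'E'
from h import *
o=ctrl.get_obs();print(o["q"].round(2),o["contact_force"])
p,d=optics.get_image("wrist");np.savez("pics/w3.npz",p=p,d=d,pos=o["tool_pos"],rot=o["tool_rot"])
cv2.imwrite("pics/w3.png",cv2.resize(p[...,::-1],(800,600),interpolation=cv2.INTER_CUBIC))
n=np.array([-.5736,0,.8192]);m=np.array([.5394,-.0797,.2184])
to(m+n*.111,frame(-n,[.8192,0,.5736]))
E
python3 fit.py pics/w3.npz
```

```text
t: 7.1
tool_pos: [0.4763, -0.0803, 0.3093]
tool_rot: [1.875, 1.872, 0.589]
contact_force: [-0.7, -0.2, -1.0]
opening: 0.0263
[-0.48 -0.78  2.2   0.29  1.18 -0.51] [-0.66957671 -0.19882284 -0.979281  ]
shift mm [ 0.8 -1.   0.3] turn deg [-0.01  0.06 -0.06]
pipe 944 [-0.02562445  0.57233294] top 0.17948621110914248 mid x 0.576102791389562
[(np.float64(-0.151), 9), (np.float64(-0.15), 11), (np.float64(-0.149), 9), (np.float64(-0.148), 17), (np.float64(-0.147), 27), (np.float64(-0.146), 21), (np.float64(-0.145), 20), (np.float64(-0.144), 13), (np.float64(-0.143), 12), (np.float64(-0.142), 14), (np.float64(-0.141), 8), (np.float64(-0.14), 12), (np.float64(-0.139), 14), (np.float64(-0.138), 27), (np.float64(-0.137), 53), (np.float64(-0.136), 159), (np.float64(-0.135), 108), (np.float64(-0.134), 23), (np.float64(-0.133), 10), (np.float64(-0.132), 18), (np.float64(-0.131), 57), (np.float64(-0.13), 179), (np.float64(-0.129), 156), (np.float64(-0.128), 18), (np.float64(-0.127), 1)]
psi deg 1.4678513810225329 [-0.57338822 -0.01469276  0.81915204]
outer r 0.017351295799016953 n 434
mouth centre [ 0.53903856 -0.07918735  0.21820575]
bbox centre [0.00023383 0.00260024] ext [0.03397483 0.02840291]
plane normal [-0.57628479  0.01520697  0.81710745] tilt 35.203721784844795
```

View pics/w3.png

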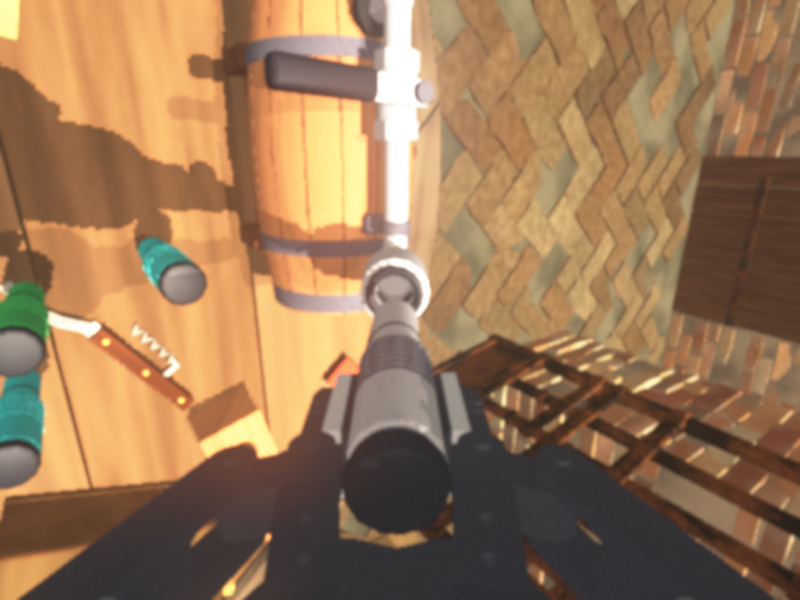

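The tube (column 395) is centred on the mouth (396,288), so it is aligned. I'll advance to just before the seal.

```bash
python3 -m handwheel '[0,0,0.01,0,0,0, 0,0,0.01,0,0,0, 0,0,0.006,0,0,0, 0,0,0.006,0,0,0, 0,0,0,0,0,0]' - 100; python3 -m handwheel '[0,0,0.004,0,0,0, 0,0,0.004,0,0,0, 0,0,0.004,0,0,0, 0,0,0,0,0,0]'
python3 - <<'E'
from h import *
o=ctrl.get_obs();Rm=R.from_rotvec(o["tool_rot"]);print("F tool",Rm.inv().apply(o["contact_force"]),Rm.inv().apply(o["wrist_torque"]))
n=np.array([-.5736,0,.8192]);m=np.array([.5394,-.0797,.2184])
to(m+n*(.081-.04),frame(-n,[.8192,0,.5736]))
E
```

```text
t: 7.65
tool_pos: [0.4945, -0.0796, 0.2821]
tool_rot: [1.875, 1.874, 0.59]
contact_force: [-0.6, -0.1, -2.0]
opening: 0.0258
t: 8.05
tool_pos: [0.5015, -0.0798, 0.273]
tool_rot: [1.874, 1.873, 0.59]
contact_force: [-1.3, 0.1, -1.5]
opening: 0.026
F tool [ 0.08111716 -1.92348662  0.45624363] [ 0.49293277  0.00289578 -0.01606183]
shift mm [ 0.  -0.2 25.5] turn deg [-0.06 -0.01 -0.05]
```

```bash
python3 -m handwheel '[0,0,0.003,0,0,0, 0,0,0.003,0,0,0, 0,0,0.003,0,0,0, 0,0,0,0,0,0]'; python3 -m handwheel '[0,0,0.003,0,0,0, 0,0,0.003,0,0,0, 0,0,0.002,0,0,0, 0,0,0,0,0,0]';python3 - <<'E'
from h import *
o=ctrl.get_obs();Rm=R.from_rotvec(o["tool_rot"]);print("F tool",Rm.inv().apply(o["contact_force"]),Rm.inv().apply(o["wrist_torque"]))
n=np.array([-.5736,0,.8192]);m=np.array([.5394,-.0797,.2184])
to(m+n*(.081-.04),frame(-n,[.8192,0,.5736]))
E
```

```text
t: 8.45
tool_pos: [0.5066, -0.0799, 0.2656]
tool_rot: [1.874, 1.872, 0.59]
contact_force: [-0.6, 0.3, -2.3]
opening: 0.0263
t: 8.85
tool_pos: [0.5108, -0.0801, 0.2605]
tool_rot: [1.873, 1.873, 0.588]
contact_force: [-6.9, 0.1, -0.7]
opening: 0.0261
F tool [ 0.14305609 -6.04993013 -3.39738539] [ 1.39474426 -0.11186193 -0.00452538]
shift mm [ 0.4 -0.7  9.9] turn deg [-0.09  0.05  0.03]
```

```bash
python3 -m handwheel '[0,-0.0008,0.002,0,0,0, 0,0,0.003,0,0,0, 0,0,0.003,0,0,0, 0,0,0,0,0,0]'
python3 - <<'E'
from h import *
o=ctrl.get_obs();Rm=R.from_rotvec(o["tool_rot"]);print("F tool",Rm.inv().apply(o["contact_force"]),Rm.inv().apply(o["wrist_torque"]))
n=np.array([-.5736,0,.8192]);m=np.array([.5394,-.0797,.2184])
to(m+n*(.081-.04),frame(-n,[.8192,0,.5736]))
E
```

```text
t: 9.25
tool_pos: [0.5154, -0.08, 0.2533]
tool_rot: [1.872, 1.871, 0.59]
contact_force: [-1.8, -0.8, 0.0]
opening: 0.026
F tool [-0.80396589 -1.43669586 -1.05398977] [ 0.7171297  -0.16055857 -0.02068173]
shift mm [ 0.3 -0.3  1.4] turn deg [ 0.04  0.05 -0.02]
```

```bash
python3 -m handwheel '[0,0,0.002,0,0,0, 0,0,0,0,0,0]';python3 -m handwheel '[0,0,0.001,0,0,0, 0,0,0.001,0,0,0, 0,0,0,0,0,0]'
python3 - <<'E'
from h import *
o=ctrl.get_obs();Rm=R.from_rotvec(o["tool_rot"]);print("F tool",Rm.inv().apply(o["contact_force"]),Rm.inv().apply(o["wrist_torque"]))
n=np.array([-.5736,0,.8192]);m=np.array([.5394,-.0797,.2184])
to(m+n*(.081-.04),frame(-n,[.8192,0,.5736]))
p,d=optics.get_image("wrist");np.savez("pics/w4.npz",p=p,d=d,pos=o["tool_pos"],rot=o["tool_rot"])
x=cv2.resize(p[100:340,150:360,::-1],(640,731),interpolation=cv2.INTER_CUBIC)[:600];cv2.imwrite("pics/w4.png",x)
W=cloud("wrist",d,o);T=(W-o["tool_pos"])@Rm.as_matrix(); P=T.reshape(-1,3)
Q=P[(abs(P[:,0])<.01)&(abs(P[:,1])<.01)&(abs(P[:,2]+.052)<.01)];print("cap z",np.median(Q[:,2]),"cap height above mouth plane", np.median(Q[:,2]))
E
```

```text
t: 9.45
tool_pos: [0.5162, -0.0801, 0.2527]
tool_rot: [1.872, 1.873, 0.589]
contact_force: [-11.5, 0.1, 6.3]
opening: 0.0262
t: 9.75
tool_pos: [0.5165, -0.0801, 0.2528]
tool_rot: [1.872, 1.875, 0.586]
contact_force: [-29.3, 1.0, 16.8]
opening: 0.0262
F tool [  1.01110585 -14.39984815 -30.53945863] [3.25201752 0.179619   0.0245941 ]
shift mm [ 0.4 -0.9  0.3] turn deg [-0.16  0.07  0.14]
cap z -0.050974163132308785 cap height above mouth plane -0.050974163132308785
```

View pics/w4.png

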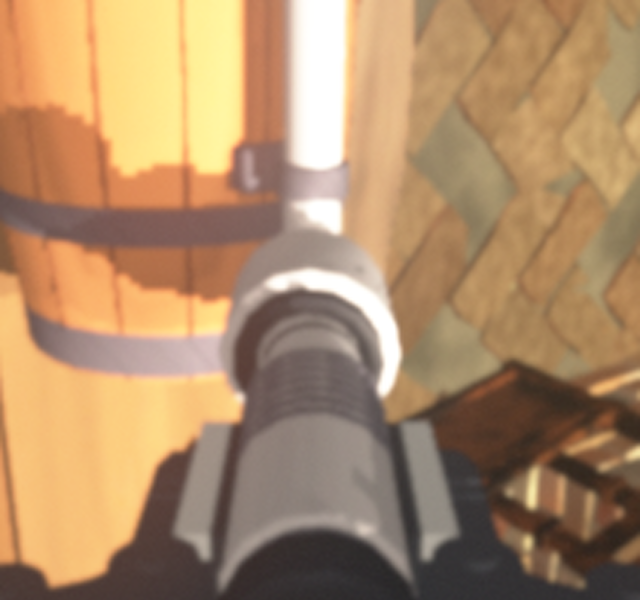

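The stop is firm at the expected depth (0.3 mm off nominal, 30 N). The depth mark is just outside the mouth at (310,330), and the tube has not slipped in the fingers. I'll relax the side load and release.

```bash
python3 -m handwheel '[0,-0.0009,-0.0015,0,0,0, 0,0,0,0,0,0, 0,0,0,0,0,0]';  python3 -m handwheel '[0,0,0,0,0,0, 0,0,0,0,0,0, 0,0,0,0,0,0, 0,0,0,0,0,0]' 0.3
python3 - <<'E'
from h import *
o=ctrl.get_obs();print(o["opening"],o["q"].round(2))
n=np.array([-.5736,0,.8192]);to(np.array([.5394,-.0797,.2184])+n*.041)
p,d=optics.get_image("wrist");Rm=R.from_rotvec(o["tool_rot"])
W=cloud("wrist",d,o);P=W.reshape(-1,3);a=(P-[.5394,-.0797,.2184])@n
c=P-[.5394,-.0797,.2184]-a[:,None]*n; r=np.linalg.norm(c,axis=1)
Q=P[(r<.012)&(a>.07)&(a<.12)];print("cap above mouth (want .092)",np.median((Q-[.5394,-.0797,.2184])@n),len(Q))
E
```

```text
t: 10.1
tool_pos: [0.516, -0.0801, 0.2525]
tool_rot: [1.871, 1.871, 0.59]
contact_force: [-12.0, 0.1, 7.2]
opening: 0.0261
t: 10.5
tool_pos: [0.5161, -0.0799, 0.2503]
tool_rot: [1.873, 1.871, 0.591]
contact_force: [-0.4, 0.8, -0.2]
opening: 0.0601
0.06008967895158653 [-0.43 -0.63  2.21  0.28  1.01 -0.51]
shift mm [ 0.2  0.8 -1.5] cap above mouth (want .092) 0.09263896934269489 3490
```

Cap height above the mouth is 92.6 mm, where home is 92, so the filter is home. I'll retreat along the axis, clear to +y, straighten the tool and close the gripper.

```bash
python3 -m handwheel '[0,0,-0.01,0,0,0, 0,0,-0.02,0,0,0, 0,0,-0.025,0,0,0, 0,0,-0.025,0,0,0, 0,0,-0.025,0,0,0, 0,0,-0.02,0,0,0, 0.02,0,0,0,0,0, 0.02,0,0,0,0,0, 0.02,0,0,0,0,0, 0.015,0,0,0,0,0, 0,0,0,7,0,0, 0,0,0,7,0,0, 0,0,0,7,0,0, 0,0,0,7,0,0, 0,0,0,7,0,0, 0,0,0,0,0,0, 0,0,0,0,0,0]' 0.3
python3 - <<'E'
from h import *
o=ctrl.get_obs();print(o["q"].round(2),o["contact_force"])
p,d=optics.get_image("wrist");np.savez("pics/w5.npz",p=p,d=d,pos=o["tool_pos"],rot=o["tool_rot"])
cv2.imwrite("pics/w5.png",cv2.resize(p[...,::-1],(800,600),interpolation=cv2.INTER_CUBIC))
W=cloud("wrist",d,o);P=W.reshape(-1,3)
m=(P[:,2]>.19)&(P[:,2]<.205)&(P[:,0]>.47)&(P[:,0]<.59)&(abs(P[:,1]-.035)<.03);Q=P[m]
for lo in np.arange(.48,.59,.01):
    q=Q[abs(Q[:,0]-lo)<.005]
    if len(q)>3: print(round(lo,3),len(q),q[:,1].min().round(4),q[:,1].max().round(4),np.median(q[:,2]).round(4))
print("tip x",Q[:,0].min())
n=np.array([-.5736,0,.8192]);M=np.array([.5394,-.0797,.2184]);a=(P-M)@n;r=np.linalg.norm(P-M-a[:,None]*n,axis=1)
q=(r<.02)&(a>.085)&(a<.1);print("cap",np.median(a[q]),q.sum())
to([.508,-.010,.30],frame([0,0,-1],[1,0,0]))
E
```

```text
t: 12.25
tool_pos: [0.4444, -0.0048, 0.3526]
tool_rot: [2.222, 2.22, 0.001]
contact_force: [0.9, 0.7, 1.0]
opening: 0.06
[-0.18 -0.43  1.84  0.    1.74 -0.18] [0.91497279 0.65858794 0.95482741]
0.48 30 0.0304 0.044 0.1954
0.49 174 0.0283 0.0457 0.1975
0.5 172 0.0286 0.0453 0.1977
0.51 170 0.0274 0.0447 0.1978
0.52 172 0.0273 0.0444 0.1977
0.53 164 0.0264 0.0437 0.1978
0.54 147 0.0263 0.0433 0.1976
0.55 131 0.0269 0.0415 0.192
0.56 141 0.027 0.0413 0.192
0.57 167 0.0257 0.0404 0.1925
0.58 102 0.0258 0.0404 0.1968
tip x 0.48301404186917524
cap 0.09216167829798771 646
shift mm [-5.1 64.  53.1] turn deg [ 0.11 -0.   -0.04]
```

View pics/w5.png

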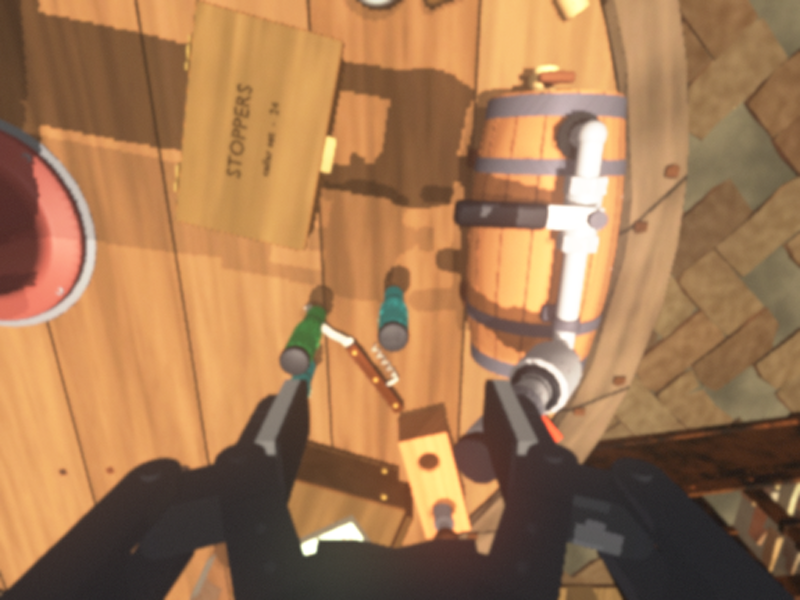

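The filter stands in the collet with its cap 92.2 mm above the mouth. The lever runs from (460,213) to (595,217), still shut, with its near edge at y≈0.0275. I'll close the gripper and descend beside the lever on its -y side.

```bash
python3 -m handwheel '[0.007,0.022,0.01,0,0,0, 0,0.022,0.02,0,0,0, 0,0.022,0.03,0,0,0, 0,0,0.033,0,0,0, 0,0,0.03,0,0,0, 0,0,0.025,0,0,0, 0,0,0.017,0,0,0, 0,0,0,0,0,0]' 1
python3 -m handwheel '[0.006,0,0,0,0,0, 0.006,0,0,0,0,0, 0.006,0,0,0,0,0, 0.006,0.001,0,0,0,0, 0,0,0,0,0,0]'
```

```text
t: 13.1
tool_pos: [0.5077, 0.0022, 0.1854]
tool_rot: [-2.221, -2.218, 0.003]
contact_force: [-0.3, -0.2, -0.5]
opening: -0.0001
t: 13.6
tool_pos: [0.5118, 0.0269, 0.1885]
tool_rot: [2.22, 2.221, 0.002]
contact_force: [-0.6, -0.2, 0.2]
opening: -0.0
```

```bash
python3 -m handwheel '[0.0065,-0.001,0,0,0,0, 0.0065,-0.001,0,0,0,0, 0.0065,-0.001,0,0,0,0, 0.0073,0.0033,0,0,0,0, 0.0073,0.0033,0,0,0,0, 0.0073,0.0033,0,0,0,0, 0.0073,0.0033,0,0,0,0, 0.005,0.0058,0,0,0,0, 0.005,0.0058,0,0,0,0, 0.005,0.0058,0,0,0,0, 0,0,0,0,0,0]'
python3 -m handwheel '[0.0022,0.0053,0,0,0,0, 0.0022,0.0053,0,0,0,0, 0.0022,0.004,0,0,0,0, 0,0,0,0,0,0]'
```

```text
t: 14.7
tool_pos: [0.5397, 0.0906, 0.1876]
tool_rot: [-2.221, -2.221, -0.001]
contact_force: [-0.7, 0.1, 0.0]
opening: -0.0001
t: 15.1
tool_pos: [0.5541, 0.0967, 0.1877]
tool_rot: [-2.222, -2.221, -0.001]
contact_force: [-0.3, -0.0, 0.8]
opening: -0.0
```

Next: small pushes until I feel the stop.

```bash
python3 -m handwheel '[0,0.003,0,0,0,0, 0,0,0,0,0,0]';python3 -m handwheel '[0,0.002,0,0,0,0, 0,0,0,0,0,0]';python3 -m handwheel '[0,0.002,0,0,0,0, 0,0,0,0,0,0]'
```

```text
t: 15.3
tool_pos: [0.5561, 0.0968, 0.1876]
tool_rot: [-2.221, -2.219, 0.001]
contact_force: [-3.5, 1.4, 1.4]
opening: 0.0
t: 15.5
tool_pos: [0.5564, 0.0968, 0.1874]
tool_rot: [-2.218, -2.218, 0.006]
contact_force: [-10.2, 0.9, 4.3]
opening: -0.0004
t: 15.7
tool_pos: [0.5568, 0.0969, 0.1873]
tool_rot: [-2.216, -2.215, 0.011]
contact_force: [-15.3, 1.4, 7.7]
opening: 0.0001
```

The stop is reached at 15 N. I'll back off, rise, and check with the wrist camera.

```bash
python3 -m handwheel '[0,-0.01,0,0,0,0, 0,-0.02,0,0,0,0, 0,-0.03,0,0,0,0, 0,0,-0.03,0,0,0, 0,-0.02,-0.04,0,0,0, -0.02,-0.02,-0.04,0,0,0, -0.03,-0.02,-0.05,0,0,0, -0.03,0,-0.02,0,0,0, 0,0,0,0,0,0, 0,0,0,0,0,0]'
python3 - <<'E'
from h import *
o=ctrl.get_obs();print(o["tool_pos"],o["contact_force"])
p,d=optics.get_image("wrist");np.savez("pics/w6.npz",p=p,d=d,pos=o["tool_pos"],rot=o["tool_rot"])
cv2.imwrite("pics/w6.png",cv2.resize(p[...,::-1],(800,600),interpolation=cv2.INTER_CUBIC))
W=cloud("wrist",d,o);P=W.reshape(-1,3)
m=(P[:,2]>.193)&(P[:,2]<.205)&(abs(P[:,0]-.575)<.04)&(P[:,1]>.05)&(P[:,1]<.13);Q=P[m];k=np.polyfit(Q[:,1],Q[:,0],1)
print("lever",k,"angle from +y deg",np.degrees(np.arctan(k[0])),"tip y",Q[:,1].max())
n=np.array([-.5736,0,.8192]);M=np.array([.5394,-.0797,.2184]);a=(P-M)@n;r=np.linalg.norm(P-M-a[:,None]*n,axis=1)
q=(r<.02)&(a>.085)&(a<.1);C=P[q];print("cap h",np.median(a[q]),q.sum(),(C-M-a[q][:,None]*n).mean(0).round(4))
E
```

```text
t: 16.7
tool_pos: [0.4446, 0.0217, 0.3586]
tool_rot: [2.223, 2.218, 0.003]
contact_force: [-0.4, 0.3, 0.3]
opening: 0.0002
[0.44455209 0.021716   0.3586357 ] [-0.38667888  0.27828445  0.34242031]
lever [0.00942075 0.57554799] angle from +y deg 0.5397533572001447 tip y 0.12657654743758823
cap h nan 0 [nan nan nan]
  return _methods._mean(a, axis=axis, dtype=dtype,
  ret = ret.dtype.type(ret / rcount)
<stdin>:9: RuntimeWarning: Mean of empty slice.
  ret = um.true_divide(
```

View pics/w6.png

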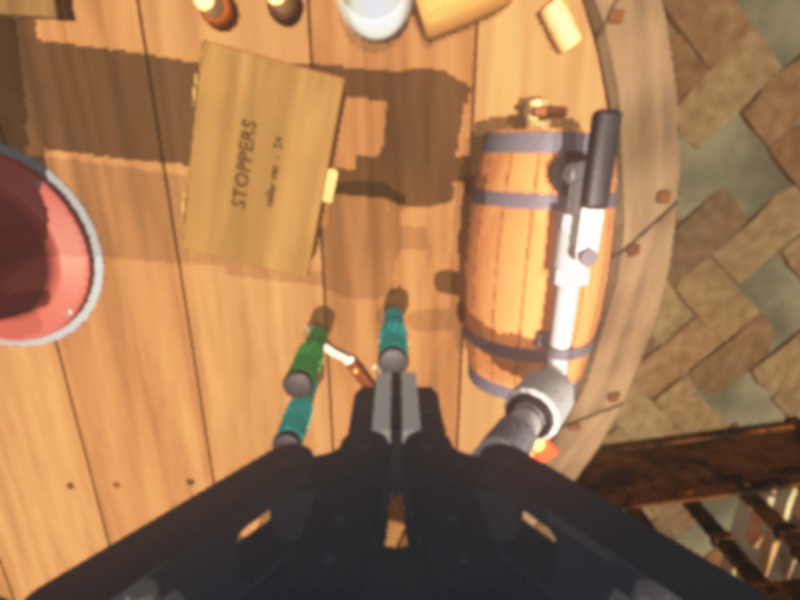

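The lever now points up along the pipe, from (590,255) to (605,115), 0.5° from +y. The filter is still in the collet at (540,400), but the gripper hides its cap. One last sideways move will clear the view.

```bash
python3 -m handwheel '[0,-0.03,-0.03,0,0,0, -0.03,-0.03,-0.01,0,0,0, -0.04,0,0,0,0,0, -0.04,0,0,0,0,0, 0,0,0,0,0,0, 0,0,0,0,0,0]'
python3 - <<'E'
from h import *
o=ctrl.get_obs();print(o["tool_pos"],o["contact_force"])
p,d=optics.get_image("wrist")
W=cloud("wrist",d,o);P=W.reshape(-1,3);P=P[np.isfinite(P[:,0])]
n=np.array([-.5736,0,.8192]);M=np.array([.5394,-.0797,.2184]);a=(P-M)@n;r=np.linalg.norm(P-M-a[:,None]*n,axis=1)
q=(r<.025)&(a>.08)&(a<.105)
if q.any(): print("cap h",np.median(a[q]),q.sum()); t=q&(abs(a-np.median(a[q]))<.003); C=P[t]-M-a[t][:,None]*n; print("offset",((C.min(0)+C.max(0))/2).round(4),"ext",np.ptp(C,axis=0).round(4))
E
```

```text
t: 17.35
tool_pos: [0.3841, -0.0877, 0.3964]
tool_rot: [-2.221, -2.217, 0.001]
contact_force: [0.6, 0.1, -0.9]
opening: 0.0004
[ 0.3841489  -0.08766345  0.39638906] [ 0.56651708  0.13226985 -0.92009572]
cap h 0.09212936036280561 849
offset [ 0.     -0.0003  0.    ] ext [0.0218 0.0275 0.0152]
```

The cap is 92.1 mm above the mouth and centred within 0.3 mm, so the filter is home. I'm handing the job in.

```bash
python3 -c "
from station import ctrl
print(ctrl.finish_job())"
```

```text
the job is handed in; nothing more can be done
None
```

The vent filter is seated in the cask's collet and the cock is open. I handed the job in at 17.4 s of the 51 s; no verdict is reported.

- **Filter:** I took the grey filter from the stand and pushed it along the leaning bore with the cock still shut. It reached a firm stop at about 30 N, at the expected depth. My last check had its cap 92.1 mm above the mouth (92 mm is home), 0.3 mm off the bore's axis.
- **Cock:** I then swung the lever round to its stop with the closed fingers, feeling about 15 N, and let go. It measures 0.5° from the +y direction. My estimates of the cask's own yaw disagreed by about ±1.5–2°, still well inside the 8° allowed.
- **Seal force:** The readings I took while passing the seal showed only about 1–3 N along the axis, less than the 10–18 N you gave. The readings were sparse, so I relied on the stop and the depth instead.
- **Other objects:** The arm is clear of everything, with contact force near zero. I never moved near the glass or the mallet. Nothing touched the plug as far as I know, but I did not measure its position again.

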